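# Eject a spice tin and stop it on the chute

### The arm

A 6-joint arm with a two-finger parallel gripper is mounted at the origin on a cart in front of the work surface, level with it; the furniture and walls round the work are solid. World frame = base frame: x ahead of the robot, y to its left, z up, the work surface at z = 0. Lengths are in mm, angles in rad, forces in N, time in s.
With the tool pointing down it reaches from about 400 to 825 mm from the base axis. Payload 7 kg.
Tool frame: the origin (TCP) lies on the centre line of the jaws, within the pads' length; the fingertips stand r.tip_extent ahead of it and the grasp point (between the pads) is the TCP (r.tip_extent is the distance from the TCP to the fingertips, in mm); x points along the fingers, z is the direction in which the jaws open and shut, and the axes are right-handed (so a half turn about x gives the same grasp; the last joint's range is limited). The gripper opens to 85 mm and grips with 20 to 120 N. Pads are 22 mm wide; open, the fingers measure 114 mm over their backs; the gripper's body (76 mm by 85 mm) begins 54 mm behind the grasp point. The pads swing forward as they close: fully open they stand 13 mm farther back than shut.
Start: joints at [-0.946, 0.359, 0.012, 0, -1.224, -0.288], TCP at [223.039, -637.063, 250.302] pointing down, gripper open.
Joint ranges: [-3.07, 3.07], [-1.43, 2.12], [-1.02, 1.25], [-3.03, 1.67], [-3.05, -0], [-3.03, 3.03]. Speed limits (rad/s): [2.39, 2.39, 3.01, 3.14, 3.14, 3.14].

### API

Orientations are given as a unit quaternion [x, y, z, w].
In Python, from station import r, vision, order, get_time_s, get_qpos, get_qvel, get_tau, get_ee_pos, get_eef_rot, get_force, get_moment, get_grip_width gives the robot as it stands. Calls block until the motion is done:
- r.goto(position, orientation): joint-space move of the TCP to a pose.
- r.move_straight(position, orientation=None, velocity=150, f_stop=None): straight line of the TCP; orientation=None keeps the orientation; velocity is the mean speed in mm/s. With f_stop (N) it stops when the force on the tool has changed by that much, and returns True; else False.
- r.goto_joints(angles): joint-space move.
- r.set_gripper(opening): finger opening in mm; the grip force is fixed at half the most; returns when the fingers have stopped.
- r.sleep(seconds).
- r.solve_ik(position, orientation): joint angles nearest the present ones, or None.
- vision.read_camera(name): name is "scene" or "top" or "wrist"; returns the picture (400x640x3 uint8, blue, green, red); there is no depth.
- vision.calibration(name): a dict with "vfov" (degrees; the focal length in pixels is half the picture's height over the tangent of half this angle, whatever the lens; pixels are square), "cx", "cy" (the principal point, pixels), "R" (3x3) and "t" (3): a world point X has camera coordinates R X + t. Camera axes: x right, y down, z forward; pixel columns grow to the right and rows downward; lengths in mm; the calibration is good to about 2 mm. A picture is of the moment at which its call begins: read the wrist's pose just before it. calibration takes no time and is no camera call; for the wrist camera it gives the pose at the moment of the call.
A pose or a line that the arm cannot do raises r.Unreachable and nothing moves.
- order.job_done(): hands the job in, once; it reports no verdict.
Readings, each from a call of its own:
- get_time_s(): time.
- get_qpos(): joint angles.
- get_qvel(): joint speeds.
- get_tau(): joint torques, N m.
- get_ee_pos(): TCP position.
- get_eef_rot(): TCP orientation.
- get_force(): force on the tool from outside, world axes, zero at the start.
- get_moment(): the same for the moment, N m.
- get_grip_width(): finger opening in mm.
Only numpy, scipy, OpenCV 4.12 (cv2) and the standard library are available. Lean on these libraries where they do the work, as an engineer would, in place of code of your own. Each camera call takes 0.05 s, during which the arm holds its last target.

### The job

Press the red eject key of the spice-tin dispenser all the way down with one fingertip, and trap the little tin that pops out against your other finger while it is still on the sloping chute, before it slides away over the front end. Grasp and lift nothing, leave the two jars and the flat food tin where they stand, and finish while holding: one finger keeping the key down, the other touching the tin and keeping it at rest, flat on the chute.

Things in the scene. Friction and masses are not known exactly. Their poses are not given: they have to be found in the camera images.
- dispenser: White dispenser fixed to the worktop; origin on the worktop 34 mm below point chute, x up the slope seen from above, y to its left. Tin nest (cheeks 16 mm high) 43 to 96 mm up the slope from point chute, a spring pusher behind the tin, then a white spring housing; nothing on it is more than 85 mm above the worktop. Red key in a housing on its left side.
- chute (a point): Point on the floor of the sloping chute, on its centre line, level with the key's middle, 34 mm above the worktop. x points up the slope (15 degrees), y left across it (to the key), z square to the floor; its yaw is the dispenser's. Chute 44 mm wide between rims 6 mm high, open at its lower end 78 mm down from here. Slippery: a freed tin slides off within half a second.
- key_top (a point): Centre of the top of the red key with black ribs, 32 mm along the chute, 26 mm across, 52 mm to the left of the chute's centre line. Top 55 mm above the worktop at rest; goes straight down 12 mm, and is then 2 mm above its housing and 9 mm above the chute floor beside it, so two fingertips at equal height can press it and stand in the chute at once.
- eject_key (a joint): Travel of the red key, m: 0 up, 0.012 fully down. Spring: 1.5 N to start, 4.5 N fully down; rises when let go. It carries a steel gate blade across the chute, 44 mm up the slope from point chute and 8 mm high, that holds the tin back; from about 8 mm of travel the blade is under the floor and the spring pusher shoves the tin out down the chute.
- tin_center (a point): Centre of the small round steel spice tin with a yellow lid, loose, 40 mm in diameter, 26 mm high, about 70 g, lying flat in the chute. At the start it sits in its nest behind the gate, centre 66 mm up the slope from point chute and 13 mm above the floor.
- spice_tin: The same tin: origin at the centre of its underside, z its axis (square to the chute floor as it lies).
- spice_jar: Bystander: glass spice jar with a red cap, 45 mm across, 106 mm high, standing to the right of the dispenser; origin under its centre.
- big_jar: Bystander: big white jar with a red lid, 80 mm across, 145 mm high, standing to the left of the dispenser; origin under its centre.
- food_tin: Bystander: flat food tin with an ochre band, 85 mm across, 37 mm high, standing to the right of the dispenser; origin under its centre.
Not all that is in view belongs to the job. Of the things like the spice_tin, leave any that is green or turquoise; of the rest the smaller one is meant.

How it is judged:
By the outcome, as a careful person would: the job done as asked, in the order asked, and still so for the second after the job is handed in, while the arm keeps its last pose, push and grip.
It also fails if it takes over 32 s, if anything falls off the work surface, if the arm or the gripper's body presses on something with over 40 N, if the wrist force passes 120 N, or if a joint passes its speed limit or range.

## Working session

There is one attempt and no reset: what is moved stays moved. The work goes in short steps, each a Python script; the robot and the scene stay as the last script left them, time stands still between calls to the robot, and variables do not carry over. Pictures are saved under pics/ and viewed, and the job is handed in when it is done.

```bash
ls; mkdir -p pics
python3 - <<'E'
from station import r, vision, get_time_s,get_ee_pos,get_eef_rot,get_grip_width
import cv2
print(get_time_s(),r.tip_extent,get_ee_pos(),get_eef_rot(),get_grip_width())
for n in ["scene","top","wrist"]:
    im=vision.read_camera(n); cv2.imwrite(f"pics/{n}0.png",im); c=vision.calibration(n); print(n,c)
print(get_time_s())
E
```

```text
pics
0.0 19.0 [ 222.88832139 -636.66368863  249.36293296] [-0.57619642  0.40886398  0.57720972  0.40945924] 85.42165740689006
scene {'vfov': 47.797828633882446, 'cx': 322.64605836156926, 'cy': 202.28727474275868, 'R': array([[-0.60072563, -0.79930109, -0.0156998 ],
       [-0.58937657,  0.45605166, -0.66682242],
       [ 0.5401518 , -0.39132423, -0.74505126]]), 't': array([380.66819303, 328.69831916, 770.90282988])}
top {'vfov': 52.92448270330509, 'cx': 320.78405269331915, 'cy': 194.38417146282183, 'R': array([[-0.02880864, -0.99911776,  0.03055753],
       [-0.99586977,  0.02605491, -0.08697435],
       [ 0.08610144, -0.03293694, -0.99574178]]), 't': array([  70.92155841,  513.94853733, 1046.23046888])}
wrist {'vfov': 63.36910548983297, 'cx': 324.51827227484785, 'cy': 199.93572728020263, 'R': array([[-3.31037261e-01,  9.43617319e-01,  8.29099473e-04],
       [ 9.04821548e-01,  3.17177438e-01,  2.84071185e-01],
       [ 2.67791519e-01,  9.47883342e-02, -9.58802834e-01]]), 't': array([674.6860774 , -35.78582698, 378.68319228])}
0.15
```

View pics/scene0.png

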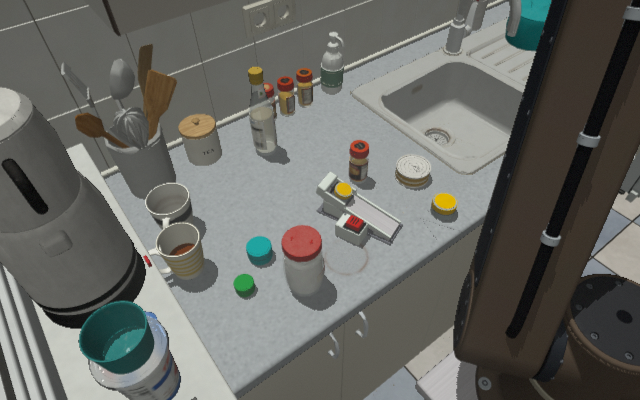

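View pics/top0.png

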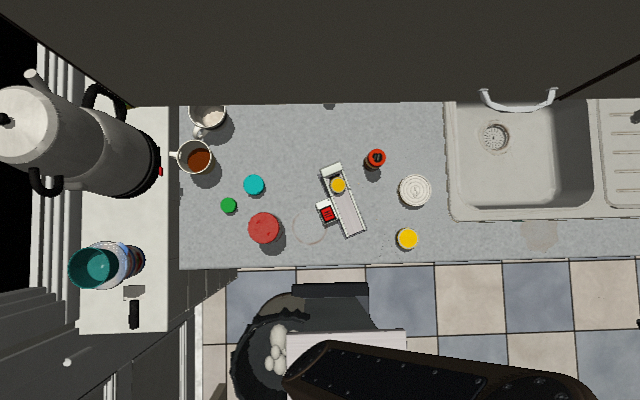

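View pics/wrist0.png

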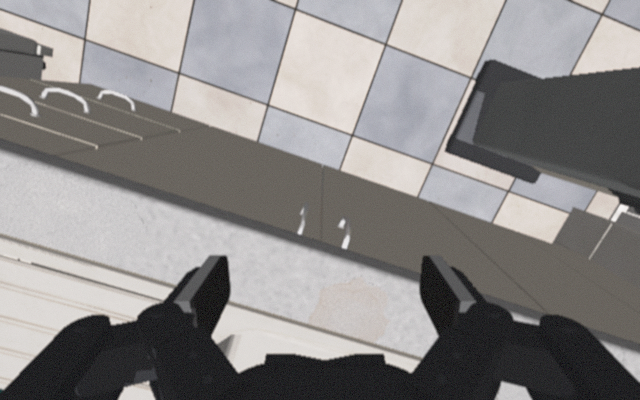

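Scene and top views show the white dispenser (top: nest near (338,186), lower chute end near (355,235), red key near (327,213)), a red-lidded jar at left, and red-capped jar and ochre tin at right. I'll enlarge these.

Run:
```python
import cv2
a=cv2.imread("pics/top0.png")[140:260,280:440]; cv2.imwrite("pics/topc.png",cv2.resize(a,None,fx=5,fy=5,interpolation=cv2.INTER_CUBIC))
a=cv2.imread("pics/scene0.png")[140:260,280:440]; cv2.imwrite("pics/scenec.png",cv2.resize(a,None,fx=5,fy=5,interpolation=cv2.INTER_CUBIC))
```

```text
(no output)
```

View pics/topc.png

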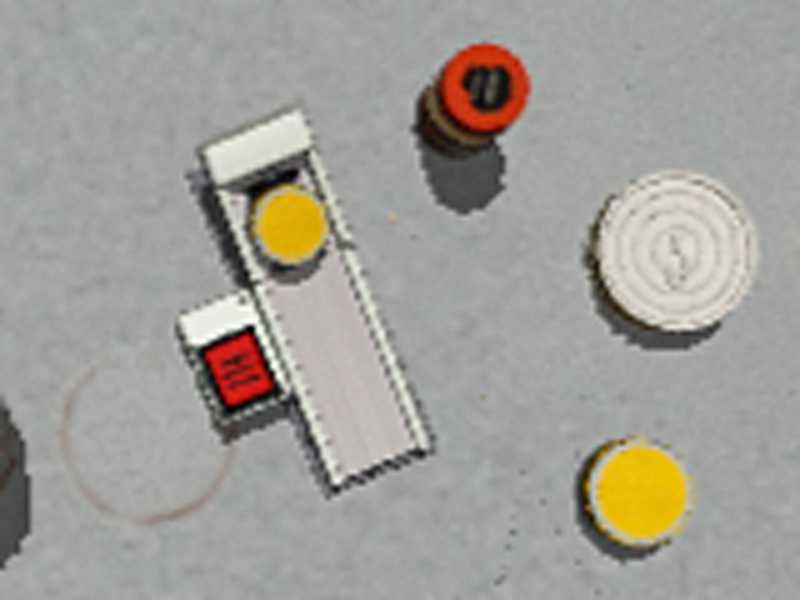

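View pics/scenec.png

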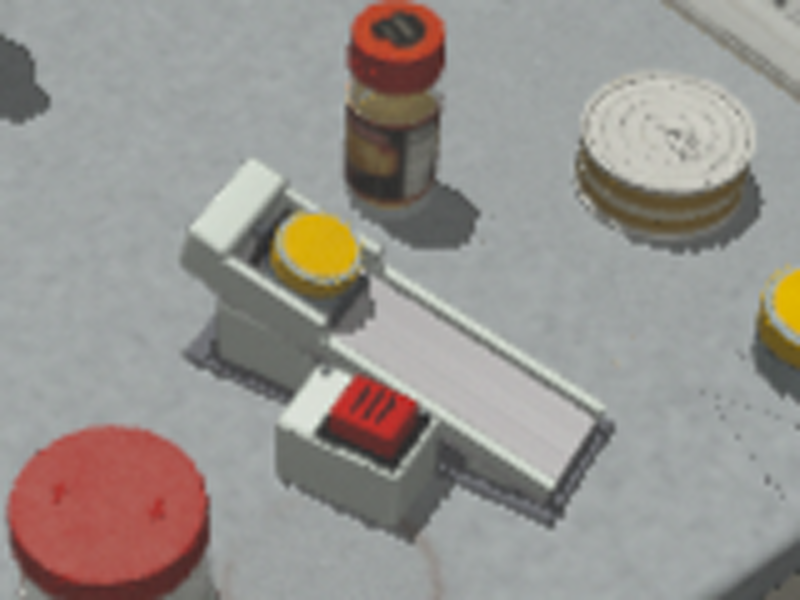

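```bash
cat > h.py <<'E'
import numpy as np, cv2
from scipy.spatial.transform import Rotation as Ro
from scipy.optimize import least_squares
from station import r, vision
S,C=np.sin(np.radians(15)),np.cos(np.radians(15))
def ch(x,y,z): # chute frame -> dispenser frame
    return np.array([x*C-z*S,y,34+x*S+z*C])
def proj(c,X):
    p=c['R']@X+c['t']; f=200/np.tan(np.radians(c['vfov'])/2)
    return np.array([c['cx']+f*p[0]/p[2],c['cy']+f*p[1]/p[2]])
def ray(c,uv,z):
    f=200/np.tan(np.radians(c['vfov'])/2)
    d=c['R'].T@np.array([(uv[0]-c['cx'])/f,(uv[1]-c['cy'])/f,1]); o=-c['R'].T@c['t']
    return o+d*(z-o[2])/d[2]
def w(p,X):
    a=p[2]; return np.array([p[0]+np.cos(a)*X[0]-np.sin(a)*X[1],p[1]+np.sin(a)*X[0]+np.cos(a)*X[1],X[2]])
def fit(obs,p0,loss='linear'):
    f=lambda p: np.concatenate([proj(c,w(p,X))-uv for c,X,uv in obs])
    s=least_squares(f,p0,loss=loss,x_scale=[10,10,.1]); return s.x,f(s.x).reshape(-1,2)
E
python3 - <<'E'
from h import *
T=vision.calibration('top');Sc=vision.calibration('scene')
P=lambda u,v:np.array([(u+.5)/5-.5+280,(v+.5)/5-.5+140])
key=np.array([0,52,55]);tin=ch(66,0,26);rl=ch(-78,22,6);rr=ch(-78,-22,6)
obs=[(T,tin,P(289,225)),(T,key,P(239,370)),(T,rl,P(335,487)),(T,rr,P(428,445)),
(Sc,tin,P(318,246)),(Sc,key,P(373,408)),(Sc,rl,P(555,488)),(Sc,rr,P(605,420))]
for o in (obs,obs[:4],obs[4:]):
    p,res=fit(o,[500,0,.35]); print(p,np.degrees(p[2]));print(res.round(1).tolist())
pp=fit(obs,[500,0,.35])[0]
for n,uv,z in (("bigjar",(264,227),145),("jar",P(485,87),106),("food",P(677,250),37)):
    X=ray(T,uv,z);d=X-np.array([pp[0],pp[1],0]);a=pp[2];print(n,X.round(),(np.cos(a)*d[0]+np.sin(a)*d[1]).round(),(-np.sin(a)*d[0]+np.cos(a)*d[1]).round())
E
```

```text
[ 4.81249713e+02 -4.67652705e+00  3.67457717e-01] 21.053776305652466
[[0.0, 0.1], [-0.6, 0.2], [1.3, -0.2], [-2.0, 1.7], [0.2, -0.1], [-0.2, -0.4], [0.6, -1.0], [-0.6, -0.8]]
[ 4.82388496e+02 -5.19917209e+00  3.80645595e-01] 21.80938607111471
[[-0.1, -0.3], [-0.3, -0.0], [1.9, -0.7], [-1.5, 1.0]]
[ 4.79988978e+02 -3.93256756e+00  3.54915131e-01] 20.33513911066009
[[0.4, 0.2], [-0.4, -0.0], [0.4, -0.2], [-0.5, 0.0]]
bigjar [432. 195. 145.] 26.0 204.0
jar [598. -81. 106.] 81.0 -113.0
food [ 521. -192.   37.] -31.0 -189.0
```

```bash
cat >> h.py <<'E'
def quat(yaw,tilt,sgn):
    x=np.array([np.sin(tilt),0,-np.cos(tilt)]);z=np.array([0,sgn,0.]);y=np.cross(z,x)
    return (Ro.from_euler('z',yaw)*Ro.from_matrix(np.c_[x,y,z])).as_quat()
E
python3 - <<'E'
from h import *
from station import *
p=[480.8,-4.4,np.radians(20.8)]
print(Ro.from_quat(get_eef_rot()).as_matrix().round(2).tolist())
for t in (0,8,15):
  for s in (1,-1):
    X=w(p,np.array([0,26,160])); print(t,s,X, r.solve_ik(X,quat(p[2],np.radians(t),s)), r.solve_ik(w(p,np.array([0,26,60])),quat(p[2],np.radians(t),s)))
E
```

```text
[[-0.0, -0.94, -0.33], [0.0, -0.33, 0.94], [-1.0, 0.0, 0.0]]
0 1 [471.56721898  19.90546759 160.        ] [ 0.46066069  0.10630268 -0.54950772  0.         -0.91498593 -1.66842853] [ 0.46066069  0.24958471 -0.66551243  0.         -0.65569919 -1.66842853]
0 -1 [471.56721898  19.90546759 160.        ] [ 0.46066069  0.10630268 -0.54950772  0.         -0.91498593  1.47316412] [ 0.46066069  0.24958471 -0.66551243  0.         -0.65569919  1.47316412]
8 1 [471.56721898  19.90546759 160.        ] [ 0.47314892  0.02914499 -0.65398146  0.02246426 -0.74900426 -1.69630696] [ 0.47297923  0.18836153 -0.78241981  0.03430501 -0.46145556 -1.71040479]
8 -1 [471.56721898  19.90546759 160.        ] [ 0.47314892  0.02914499 -0.65398146  0.02246426 -0.74900426  1.44528569] [ 0.47297923  0.18836153 -0.78241981  0.03430501 -0.46145556  1.43118786]
15 1 [471.56721898  19.90546759 160.        ] [ 0.48620864 -0.03363394 -0.75469219  0.05713943 -0.59058916 -1.73729619] [ 0.48289935  0.14512518 -0.91014162  0.12190503 -0.2573525  -1.80454785]
15 -1 [471.56721898  19.90546759 160.        ] [ 0.48620864 -0.03363394 -0.75469219  0.05713943 -0.59058916  1.40429646] [ 0.48289935  0.14512518 -0.91014162  0.12190503 -0.2573525   1.3370448 ]
```

Run:
```python
from h import *
from station import *
p=[480.8,-4.4,np.radians(20.8)]
q=quat(p[2],np.radians(10),-1)
r.goto(w(p,np.array([0,26,190])),q)
r.set_gripper(38)
print(get_time_s(),get_ee_pos(),get_grip_width(),r.tip_extent,get_force())
c=vision.calibration('wrist');im=vision.read_camera('wrist');cv2.imwrite('pics/w1.png',im)
np.save('w1.npy',c,allow_pickle=True)
im=vision.read_camera('top');cv2.imwrite('pics/t1.png',im)
im=vision.read_camera('scene');cv2.imwrite('pics/s1.png',im)
```

```text
3.175 [471.56333766  19.86158007 189.96389595] 37.72678003926133 19.0 [ 0.21029914 -0.13849516 -0.48018124]
```

View pics/w1.png

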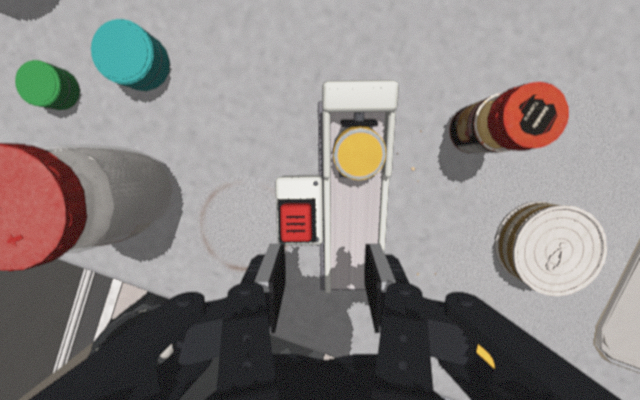

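View pics/s1.png

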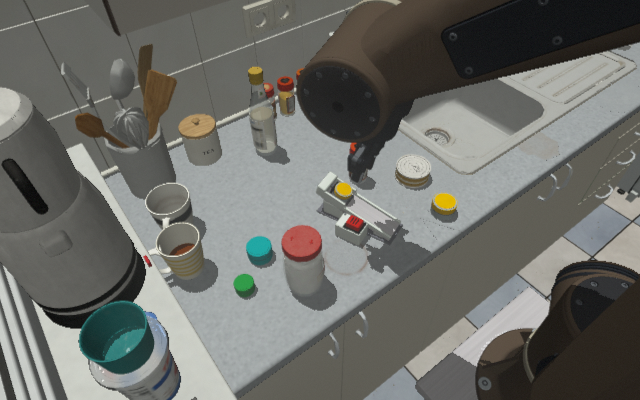

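Run:
```python
import cv2
a=cv2.imread("pics/w1.png")[70:320,240:430]; cv2.imwrite("pics/w1c.png",cv2.resize(a[:140],None,fx=4,fy=4,interpolation=cv2.INTER_CUBIC));cv2.imwrite("pics/w1d.png",cv2.resize(a[110:],None,fx=4,fy=4,interpolation=cv2.INTER_CUBIC))
```

```text
(no output)
```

View pics/w1c.png

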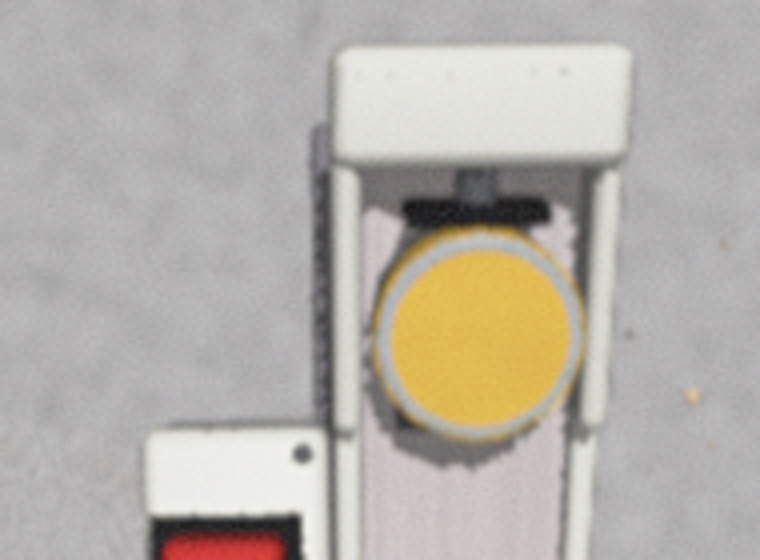

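View pics/w1d.png

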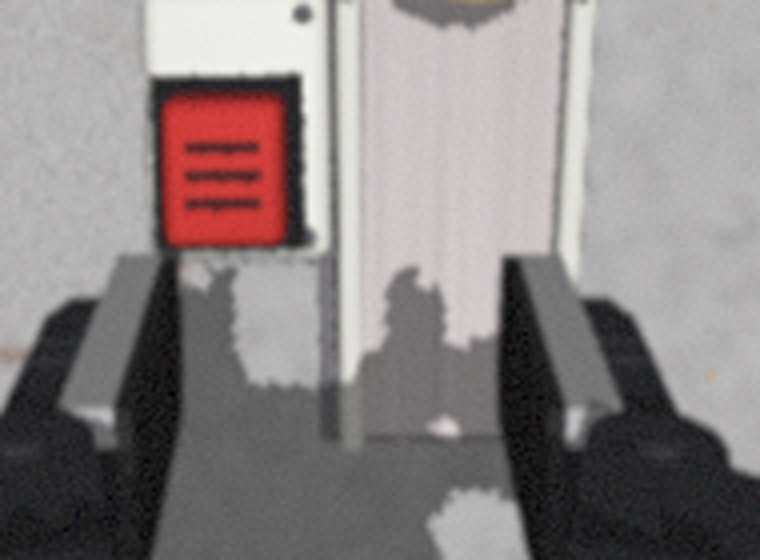

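Run:
```python
from h import *
W=np.load('w1.npy',allow_pickle=True).item()
T=vision.calibration('top');Sc=vision.calibration('scene')
P=lambda u,v:np.array([(u+.5)/5-.5+280,(v+.5)/5-.5+140])
Q=lambda u,v,o=0:np.array([(u+.5)/4-.5+240,(v+.5)/4-.5+70+o])
key=np.array([0,52,55]);tin=ch(66,0,26);rl=ch(-78,24,6);rr=ch(-78,-24,6)
ow=[(W,tin,Q(480,336)),(W,key,Q(225,171,110)),(W,ch(43,0,16),Q(467,427))]
obs=[(T,tin,P(289,225)),(T,key,P(239,370)),(T,rl,P(335,487)),(T,rr,P(428,445)),
(Sc,tin,P(318,246)),(Sc,key,P(373,408)),(Sc,rl,P(555,488)),(Sc,rr,P(605,420))]
for o in (ow,ow[:2],obs,obs+ow):
    p,res=fit(o,[480,-4,.35]); print(p,np.degrees(p[2]));print(res.round(1).tolist())
# key corners check + fingertips
p=fit(obs+ow,[480,-4,.35])[0]
for a in (16,-16):
  for b in (39,65): 
    u=proj(W,w(p,np.array([a,b,55])));print('key',a,b,((u-[240,180])*4).round())
tcp=np.array([471.56333766,19.86158007,189.96389595]);q=Ro.from_quat(quat(np.radians(20.8),np.radians(10),-1))
for e in (19,):
 for y in (11,-11):
  for z in (-18.86-14.5,-18.86-5,-18.86,18.86,18.86+5,18.86+14.5):
    u=proj(W,tcp+q.apply([e,y,z]));print(e,y,z,((u-[240,180])*4).round())
```

```text
[ 4.81579385e+02 -5.99763361e+00  3.82788744e-01] 21.932179501647628
[[-0.4, -1.2], [-0.6, 0.3], [1.0, 1.0]]
[ 4.81086712e+02 -6.33103315e+00  3.74889425e-01] 21.47958185467332
[[0.4, -0.4], [-0.4, 0.5]]
[ 4.81265481e+02 -4.68043024e+00  3.68234228e-01] 21.09826712663327
[[0.0, 0.1], [-0.6, 0.2], [0.7, 0.1], [-1.3, 1.4], [0.2, -0.0], [-0.2, -0.4], [0.2, -0.3], [-0.2, -1.4]]
[ 4.81286307e+02 -5.46339076e+00  3.70622238e-01] 21.235090036533343
[[0.3, 0.1], [-0.3, 0.2], [1.0, 0.0], [-1.0, 1.3], [0.4, -0.2], [0.1, -0.6], [0.5, -0.6], [0.1, -1.7], [-0.3, -1.1], [-1.3, -0.3], [0.8, 1.1]]
key 16 39 [279.  92.]
key 16 65 [155.  93.]
key -16 39 [281. 242.]
key -16 65 [158. 243.]
19 11 -33.36 [ 55. 234.]
19 11 -23.86 [135. 234.]
19 11 -18.86 [177. 234.]
19 11 18.86 [494. 234.]
19 11 23.86 [536. 234.]
19 11 33.36 [616. 234.]
19 -11 -33.36 [ 66. 398.]
19 -11 -23.86 [142. 398.]
19 -11 -18.86 [183. 398.]
19 -11 18.86 [488. 398.]
19 -11 23.86 [528. 398.]
19 -11 33.36 [605. 398.]
```

```bash
cat >> h.py <<'E'
p=[481.3,-5.7,np.radians(21.3)]; TL=np.radians(10); q=quat(p[2],TL,-1)
def tcp(x,y,zc): # tip centre x,y in dispenser frame, lower tip corner height zc
    tip=np.array([x,y,zc+11*np.sin(TL)]); return w(p,tip-19*np.array([np.sin(TL),0,-np.cos(TL)]))
E
python3 - <<'E'
from h import *
from station import *
r.set_gripper(45)
r.move_straight(tcp(3,26,100),q)
r.move_straight(tcp(3,26,63),q,velocity=60)
print(get_time_s(),get_ee_pos(),tcp(3,26,63),get_grip_width(),get_force())
c=vision.calibration('wrist');im=vision.read_camera('wrist');cv2.imwrite('pics/w2.png',cv2.resize(im[100:,180:500],None,fx=2.5,fy=2,interpolation=cv2.INTER_CUBIC)[:600])
for s in ('scene','top'):
  im=vision.read_camera(s);cv2.imwrite(f'pics/{s}2.png',cv2.resize(im[140:260,280:440],None,fx=5,fy=5,interpolation=cv2.INTER_CUBIC))
E
```

```text
4.95 [471.78579245  18.48168009  83.81528951] [471.5765985   18.41524524  83.62147726] 44.89152180410068 [-0.10800038  0.01975096  0.00941074]
```

View pics/w2.png

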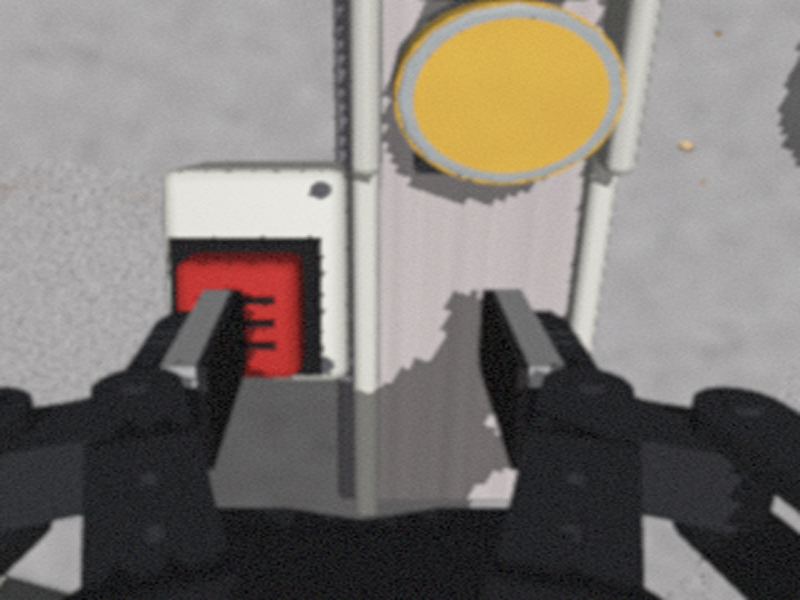

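View pics/scene2.png

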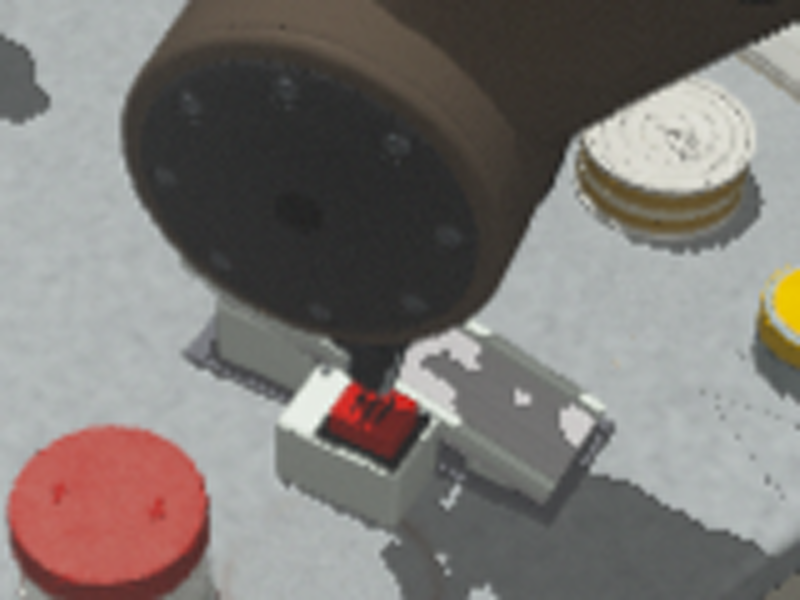

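Run:
```python
from h import *
from station import *
c=vision.calibration('wrist')
f=lambda u,v:np.array([(u+.5)/2.5-.5+180,(v+.5)/2-.5+100])
inv=lambda X:(lambda d:np.round([np.cos(p[2])*d[0]+np.sin(p[2])*d[1],-np.sin(p[2])*d[0]+np.cos(p[2])*d[1]],1))(X-np.array([p[0],p[1],0]))
for n,uv,z in (('L outer',(203,291),66.8),('L inner',(245,291),66.8),('R inner',(482,291),66.8),('R outer',(527,291),66.8),('keyUL',(177,260),55),('keyUR',(300,260),55),('key lr',(300,374),55),('tin',(510,93),ch(66,0,26)[2]),('rimL in',(380,385),34+6),('chute floor L at row 385',(380,385),34),('rimjoint L',(365,172),ch(43,24,6)[2]),('rimjoint R',(607,175),ch(43,24,6)[2])):
    print(n,inv(ray(c,f(*uv),z)))
```

```text
L outer [10.7 56.1]
L inner [10.7 48.1]
R inner [10.7  2.8]
R outer [10.7 -5.8]
keyUL [15.7 63.6]
keyUR [15.7 38.4]
key lr [-14.6  38.7]
tin [57.   0.2]
rimL in [-23.9  21.6]
chute floor L at row 385 [-26.4  21.4]
rimjoint L [38.  25.1]
rimjoint R [ 37.3 -24.9]
```

Run:
```python
from h import *
from station import *
from h import p
r.move_straight(tcp(3,27,61),q,velocity=40)
s=r.move_straight(tcp(3,27,39),q,velocity=35,f_stop=14)
z=get_ee_pos(); print(s,get_time_s(),z,'corner z',63+z[2]-tcp(3,27,63)[2],get_force())
for i in range(3):
    r.sleep(0.2);print(get_time_s(),get_ee_pos().round(2) ,np.round(get_force(),2),np.round(get_moment(),2))
im=vision.read_camera('wrist');cv2.imwrite('pics/w3.png',cv2.resize(im[100:,180:500],None,fx=2.5,fy=2,interpolation=cv2.INTER_CUBIC)[:600])
for n in ('scene','top'):
  im=vision.read_camera(n);cv2.imwrite(f'pics/{n}3.png',cv2.resize(im[140:260,280:440],None,fx=5,fy=5,interpolation=cv2.INTER_CUBIC))
```

```text
True 5.975 [471.80191575  19.65589804  60.15158332] corner z 39.53010605382278 [-4.8785542   0.43100764 12.92426397]
6.175 [471.76  19.64  60.24] [-2.93  0.18 10.56] [0.33 1.39 0.2 ]
6.375 [471.77  19.64  60.25] [-3.75 -0.24 11.24] [0.34 1.41 0.15]
6.575 [471.78  19.64  60.26] [-3.64  0.21 10.47] [0.35 1.39 0.2 ]
```

View pics/w3.png

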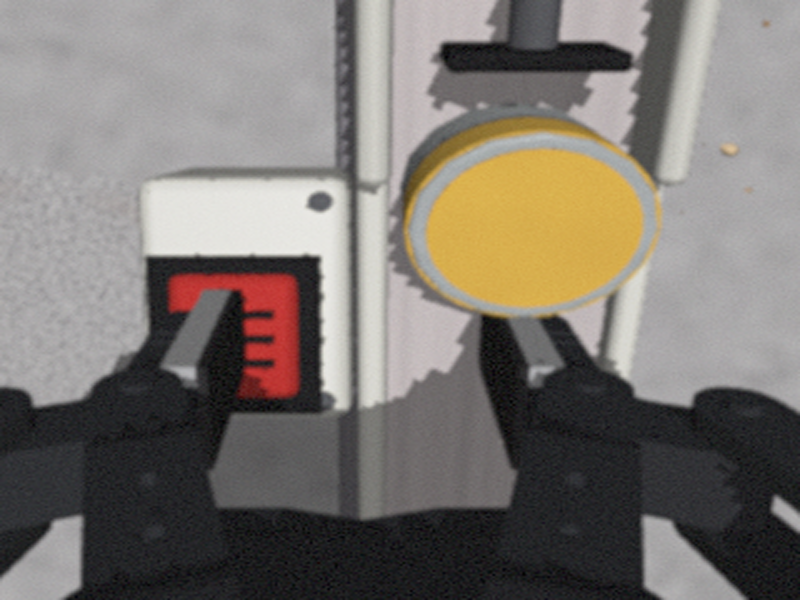

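View pics/scene3.png

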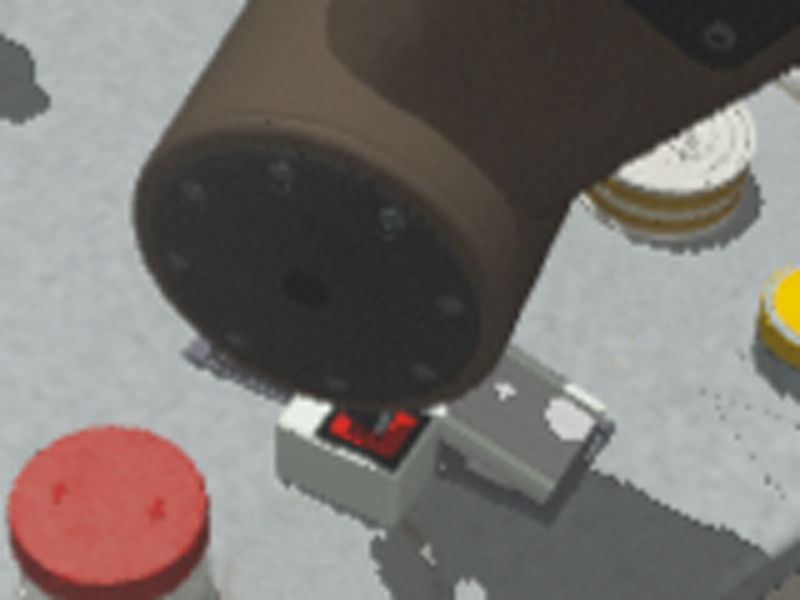

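Run:
```python
from h import *
from station import *
c=vision.calibration('wrist')
im=vision.read_camera('wrist')
old=None
print(get_time_s(),get_force().round(2),get_ee_pos().round(2))
big=cv2.resize(im[100:,180:500],None,fx=2.5,fy=2,interpolation=cv2.INTER_CUBIC)[:600]
o=cv2.imread('pics/w3.png'); print('diff',cv2.absdiff(big,o).mean())
g=lambda u:(np.array([(u[0]+.5-180)*2.5-.5,(u[1]+.5-100)*2-.5]))
inv=lambda X:(lambda d:np.array([np.cos(p[2])*d[0]+np.sin(p[2])*d[1],-np.sin(p[2])*d[0]+np.cos(p[2])*d[1]]))(X-np.array([p[0],p[1],0]))
# solve s,y of tin from top center px (535,225)
uv=np.array([(535.5)/2.5-.5+180,(225.5)/2-.5+100])
sol=least_squares(lambda k:proj(c,w(p,ch(k[0],k[1],26)))-uv,[35,0]);s,y=sol.x;print('tin s,y',s,y)
for zz,col in ((26,(255,0,0)),(0,(0,255,0))):
    pts=np.array([g(proj(c,w(p,ch(s+20*np.cos(a),y+20*np.sin(a),zz)))) for a in np.linspace(0,6.28,60)]).astype(np.int32)
    cv2.polylines(big,[pts],True,col,1)
cv2.imwrite('pics/w4.png',big)
```

```text
6.775 [-2.67 -0.09 10.79] [471.8   19.65  60.27]
diff 2.7765013888888888
tin s,y 39.182453282740525 -0.1848902188499656
```

View pics/w4.png

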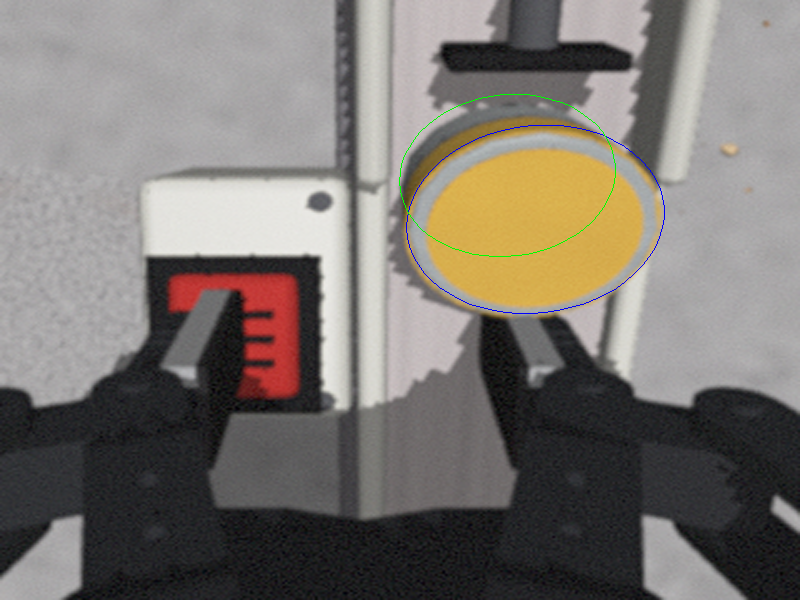

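Run:
```python
from h import *
from station import *
c=vision.calibration('wrist')
g=lambda u:(np.array([(u[0]+.5-180)*2.5-.5,(u[1]+.5-100)*2-.5]))
for z in (55,47,43):
  print(z,[g(proj(c,w(p,np.array([a,b,z])))).round().tolist() for a,b in ((16,65),(16,39),(-16,39))])
a=cv2.imread('pics/w3.png');b=cv2.imread('pics/w4.png')
ys=slice(140,300);xs=slice(440,620);print(cv2.absdiff(a[ys,xs],b[ys,xs])[30:].mean(), cv2.absdiff(a[450:600,100:400],b[450:600,100:400]).mean())
cv2.imwrite('pics/w3k.png',cv2.resize(a[160:430,130:400],(800,600)))
```

```text
55 [[144.0, 283.0], [292.0, 283.0], [294.0, 422.0]]
47 [[156.0, 274.0], [296.0, 274.0], [298.0, 406.0]]
43 [[161.0, 270.0], [298.0, 271.0], [299.0, 399.0]]
3.0536324786324784 4.3078
```

View pics/w3k.png

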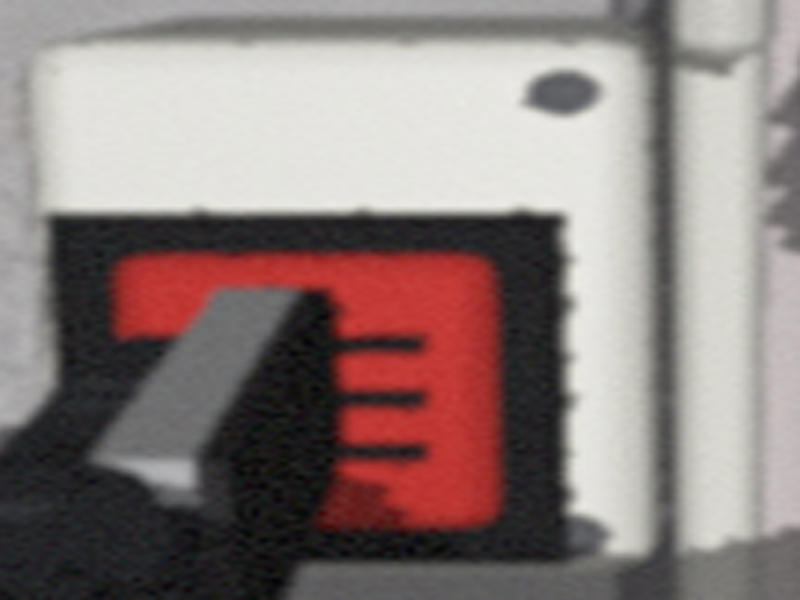

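Run:
```python
from station import *
r.sleep(0.5); print(get_time_s(),get_force().round(2),get_ee_pos().round(2)); order.job_done()
```

```text
7.275 [-2.73 -0.53 10.94] [471.76  19.64  60.26]
the job is handed in; nothing more can be done
```

I pressed the red key down with one fingertip and caught the spice tin on the chute against the other. I handed the job in at 7.3 s while still holding; no verdict came back.

**Key:** The push held steady at about 10.9 N, well above the 4.5 N the spring needs at the bottom. In the wrist picture the key's size and place match a key top at 43 mm, which is fully down. The lower fingertip edge worked out at 39.5 mm rather than 43 mm. I put this down to the fingertips standing a few millimetres farther back at the 45 mm opening, but did not check it separately.

**Tin:** Its centre is about 39 mm up the slope and within 0.2 mm of the chute's centre line. The outline of a tin lying flat fits the picture to about 1–2 mm. It did not move between two pictures about 0.2 s apart. Contact comes from the geometry, which agrees to about 1.3 mm, and from the tin staying put on the slippery slope. I did not measure a separate touch force.

**Surroundings:** I kept well clear of the two jars and the flat food tin and touched nothing else on purpose. I took no full picture at the end to check them; the last crop shows only the big jar and part of the food tin, both where they were.

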